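Thread the stirrer's square drive spindle through the drive hub

TASK

Take the orange-headed square drive spindle out of the white rack and thread it down through the drive hub on top of the free-standing glass reactor, turning it by feel under a light press until its square finds the square hole, because the hole's angle is not known exactly. Keep hold of it and guide it down gently, without dropping or forcing it, until its collar sits flush on the hub, then let go. Leave everything else on the bench where it is.

Things in the scene. Friction and masses are not known exactly. Their poses are not given: they have to be found in the camera images.
- spindle_grip (a point): Centre of the square orange head (24 x 24 mm, 40 mm tall) of the loose drive spindle, which hangs upright in one of the three rack holes. z is up the spindle; x and y are normal to the head's flats. The round steel collar's top is 20 mm and its underside 26 mm below this point, the foot 96 mm below it.
- spindle_foot (a point): Centre of the spindle's lower end (foot), 96 mm below the head's centre, same axes.
- spindle: The whole drive spindle, about 190 g (give or take a third); origin at its foot, axes as above. From the top: orange head, round collar 36 mm wide and 6 mm thick, square steel shank 14 x 14 mm, 70 mm long, its last 2 mm tapering to 12 mm. The shank's flats are parallel to the head's.
- hub_mouth (a point): Centre of the top face of the reactor's dark round drive hub (52 mm wide, 24 mm tall), 114 mm above the bench. From this face down: round recess 26 mm wide, 6 mm deep; then a brass square hole 15.8 x 15.8 mm, 18 mm long, right through, on the hub's axis. Home: collar's underside on this face, head's centre 26 mm above this point. z up; x and y are the vessel's, NOT the square hole's.
- reactor: The reactor with its hub, fixed: glass vessel 120 mm wide, steel head plate; origin under it on the bench. The hub stands at any angle about the vertical and no reading tells it. The square repeats every 90 degrees and admits the spindle within about 8 degrees of true. The hub turns stiffly (0.15 N m), so press lightly or it turns along. Over 40 N of contact, sideways wedging included, damages it.
- rack: White rack, fixed, 85 x 270 x 85 mm, long side along its y; origin under its centre. Three round holes of 24 mm at y = -90, 0 and +90 mm hold the spindle and two probes in any order; their collars rest on its top, 85 mm above the bench.
- probe_blue_mid (a point): Bystander: centre of the round blue head (24 mm wide, 40 mm tall) of a probe in the rack. Leave in place.
- probe_grey_mid (a point): Bystander: centre of the round grey head (20 mm wide, 40 mm tall) of a probe in the rack. Leave in place.
- bottle_mid (a point): Bystander: middle of an amber bottle, 68 mm wide, 150 mm tall.
- jar_mid (a point): Bystander: middle of a white jar with blue cap, 64 mm wide, 85 mm tall.
- beaker_mid (a point): Bystander: middle of a glass beaker, 72 mm wide, 90 mm tall.
- driver_grip (a point): Bystander: handle of a yellow screwdriver lying on the bench, 190 mm long.
- spanner_grip (a point): Bystander: handle of a steel spanner lying on the bench, 160 mm long.
Things that resemble listed ones, but are neither listed nor needed, are in the scene too. Leave any turquoise or yellow look-alike of the spindle alone.

How it is judged:
On the way, in this order (a step that is already met when the one before it is completed fails the run):
1. the spindle is lifted clear of the rack, upright (height (world z) of spindle_foot above 0.095 m and angle between spindle_grip's own z axis and vertical below 0.3 rad), for 0.1 s.
2. the spindle's square has entered the hub's square hole by 8 mm or more (z of spindle_foot in the frame of hub_mouth below -0.014 m and horizontal distance between spindle_foot and hub_mouth below 0.005 m and angle between spindle_grip's own z axis and vertical below 0.1 rad), for 0.1 s.
At the end, for the whole second after the job is handed in: The spindle hangs threaded in the hub, released and at rest: collar flush on the hub within 3 mm, head within 5 mm of the hub's axis, upright within 0.06 rad (z of spindle_grip in the frame of hub_mouth between 0.022 and 0.029 m and horizontal distance between spindle_grip and hub_mouth below 0.005 m and angle between spindle_grip's own z axis and vertical below 0.06 rad and linear speed of spindle below 0.02 m/s); the robot touches nothing.
It fails at once if the spindle was forced: pressed on the reactor or its hub with more than 40 N (contact force between spindle and reactor above 40 N).
It fails at once if the spindle was dropped into or onto the hub (faster than 0.4 m/s there) ((horizontal distance between spindle_foot and hub_mouth below 0.03 m and z of spindle_foot in the frame of hub_mouth below 0.04 m) and linear speed of spindle above 0.4 m/s).
It fails at once if the spindle was tipped over or dropped (angle between spindle_grip's own z axis and vertical above 0.8 rad or height (world z) of spindle_foot below 0.005 m).
It fails at once if a bystander was moved by more than 30 mm (distance of any of probe_blue_mid, probe_grey_mid, bottle_mid, jar_mid, beaker_mid, driver_grip, spanner_grip from where it was at the start of the episode above 0.03 m).
It also fails if it takes over 67 s, if anything falls off the work surface, if the arm or the gripper's body presses on something with over 40 N, if the wrist force passes 120 N, or if a joint passes its speed limit or range.

ROBOT

A 6-joint arm with a two-finger parallel gripper is mounted at the origin on the work surface. World frame = base frame: x ahead of the robot, y to its left, z up, the work surface at z = 0. Lengths are in m, angles in rad, forces in N, time in s.
With the tool pointing down it reaches from about 0.35 to 0.725 m from the base axis. Payload 4.3 kg.
Tool frame: the origin (TCP) lies at the very end of the fingers, on their centre line; the grasp point (between the pads) lies 19 mm behind it; y points along the fingers, z is the direction in which the jaws open and shut, and the axes are right-handed (so a half turn about y gives the same grasp; the last joint's range is limited). The gripper opens to 85 mm and grips with 20 to 120 N. Pads are 22 mm wide; open, the fingers measure 114 mm over their backs; the gripper's body (76 mm by 85 mm) begins 54 mm behind the grasp point. The pads swing forward as they close: fully open they stand 13 mm farther back than shut.
Start: joints at [1.205, 0.377, 0.081, 1.274, 0, 1.46], TCP at [0.145, 0.556, 0.231] pointing down, gripper open.
Joint ranges: [-2.72, 2.72], [-0.84, 1.66], [-1.02, 1.22], [-1.77, 2.12], [-1.37, 1.28], [-3.14, 3.14]. Speed limits (rad/s): [2.57, 2.57, 3.14, 3.14, 3.14, 3.14].

INTERFACE

Orientations are given as a 3x3 rotation matrix whose columns are the frame's x, y, z axes.
In Python, from station import manip gives the robot as it stands.
- The arm moves only by the tool apply_moves, never from a script. Its argument "targets" is a list of rows, each a list of 7 numbers: the shift along the tool's x, y, z as a fraction of full scale, then the turn, a rotation vector about the tool's x, y, z as a fraction of full scale, then the finger opening in mm, from 0 to 85.4. A call has 1 to 20 rows; each row shifts and turns the commanded pose from where the row before left it, along the tool's axes as they then stand; what a row does not reach is not made up. Full scale, the value 1, is 0.1 m for a shift and 0.5 rad for a turn. A row lasts 1/8 s, in which the tool goes at most 62.5 mm and 10.7 degrees, less where a joint would pass 70% of its speed; a pose out of reach is approached as far as the arm can. A call with a number of a shift or a turn outside -1 to 1 is refused whole. A call with a gripper value outside its range is refused whole. The fingers move at their own pace and stop on an object; the grip force is fixed at half the most. Time passes only in rows, so rows that do not move let the fingers close. It gives the time, the measured TCP pose, the force and the opening at its end, in the units of the state.
- manip.sense(): the state, without advancing time (a new reading comes with each control period).
- manip.grab_frame(name): name is "side" or "top" or "wrist"; returns a dict with "frame" (400x640x3 uint8, red, green, blue), "fx", "fy", "cx", "cy" (pixels), "rvec" (rotation vector, rad) and "tvec" (3), from world to camera coordinates, as OpenCV has them. Camera axes: x right, y down, z forward; pixel columns grow to the right and rows downward; lengths in m; the calibration is good to about 2 mm. The wrist camera is an equidistant fisheye: a pixel r from the principal point sees the ray r / f radians off the axis. A picture is of the moment at which its call begins. There is no depth.
- manip.finish_job(): hands the job in, once; it reports no verdict.
Trained networks look in the newest picture that a camera, given by its name, has taken for a name from the list of things; names that differ only in an ending like _2 or _b are one class to them, and where a whole thing is asked for, a point or a joint stands for the part that bears it (a point fixed in the world has none). Each returns a list of dicts, best first, with "confidence" (0 to 1); they miss things now and then, are a little off and sometimes report something else, mostly with a low value. They report only what shows in the picture. A call takes as long as a camera call. They do not tell look-alikes from the thing itself.
- manip.cut_out(name, camera): "mask" (400x640 bool, what is visible of it) and "point" ([column, row] in pixels, amid what is visible of it).
The state is a dict: "clock": time; "joint_pos": joint angles; "dq": joint speeds; "joint_torque": joint torques, N m; "ee_pos": TCP position; "tool_rot": TCP orientation; "force": force on the tool from outside, world axes, zero at the start; "ft_torque": the same for the moment, N m; "opening": finger opening in m.
Only numpy, scipy, OpenCV 4.12 (cv2) and the standard library are available. Lean on these libraries where they do the work, as an engineer would, in place of code of your own. Each camera call takes 0.05 s, during which the arm holds its last target.

## Working session

There is one attempt and no reset: what is moved stays moved. The work goes in short steps, Python scripts to look and compute and a tool call to move; the robot and the scene stay as the last step left them, time stands still between calls to the robot, and variables do not carry over. Pictures are saved under pics/ and viewed, and the job is handed in when it is done.

Besides the shell and the picture viewer there is one more tool, called after ">>>" by a JSON object that holds its "fn" and its "kwargs". apply_moves: Moves the arm, as the interface text tells. Its arguments: {"type":"object","properties":{"targets":{"type":"array","items":{"type":"array","items":{"type":"number"}}}},"required":["targets"]}

```bash
ls; mkdir -p pics
python3 - <<'E'
from station import manip
import cv2
s=manip.sense()
for k,v in s.items(): print(k,v)
for n in ["side","top","wrist"]:
    f=manip.grab_frame(n); cv2.imwrite(f"pics/{n}0.png",f["frame"][:,:,::-1])
    print(n,[f[k] for k in("fx","fy","cx","cy","rvec","tvec")])
E
```

```text
pics
clock 0.0
joint_pos [ 1.20467968e+00  3.78059988e-01  7.96272211e-02  1.27438503e+00
 -2.24525768e-05  1.46048300e+00]
dq [ 0.00134065 -0.00154309 -0.00159137 -0.00096928  0.00124496  0.00080109]
joint_torque [-1.13643360e-03 -4.63609493e+01  2.69873732e+01  2.09962938e-02
 -2.19679791e-04  1.46455528e-05]
ee_pos [0.14526226 0.5556769  0.23036313]
tool_rot [[ 9.67460286e-01 -7.02705888e-04  2.53021938e-01]
 [-2.53022834e-01 -1.89553411e-03  9.67458450e-01]
 [-2.00227035e-04 -9.99997957e-01 -2.01165461e-03]]
force [-0.0669307  -1.22948164  0.43793472]
ft_torque [-0.01157436  0.04449742 -0.02072492]
opening 0.0855264404204941
side [389.4684263562425, 389.4684263562425, 320.25679156939117, 197.6423389087566, array([ 2.16003486, -0.36397482,  0.18302353]), array([-0.53257662,  0.23471063,  0.83442456])]
top [471.0111362446577, 471.0111362446577, 312.32658947129454, 207.3410249229779, array([ 2.12244239, -2.18031144,  0.11814149]), array([0.09737301, 0.57469321, 1.24644604])]
wrist [309.70691628693146, 309.70691628693146, 319.43968177544275, 192.40178571266347, array([-2.29921409, -1.77657894, -0.25123433]), array([-0.57461425, -0.03718453,  0.37931391])]
```

View pics/side0.png

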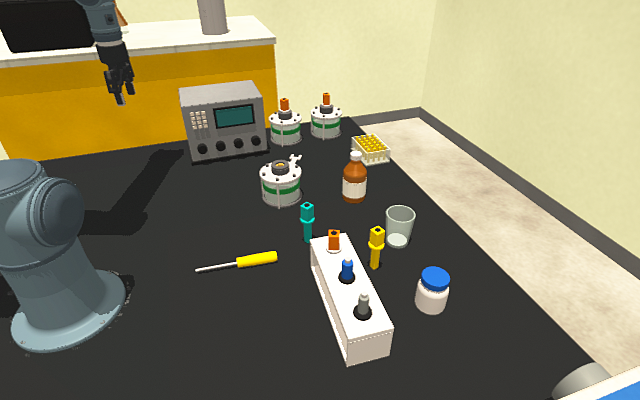

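View pics/top0.png

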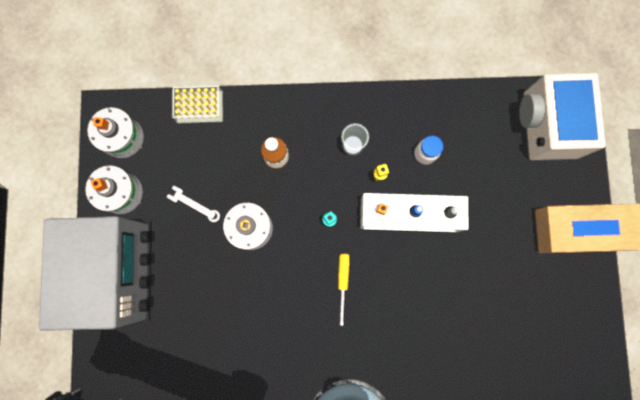

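View pics/wrist0.png

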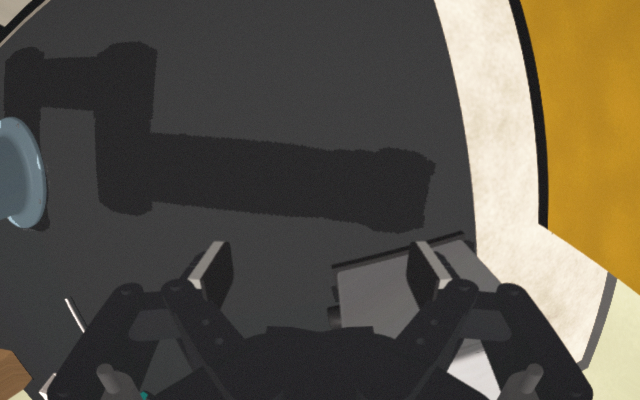

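The orange spindle is in the rack at top (382,209) and side (334,240). The free-standing reactor is at top (247,226) and side (281,180). There are two more orange-topped reactors at the back left, plus turquoise and yellow look-alikes outside the rack. I'll measure the spindle and reactor next.

```bash
cat > h.py <<'E'
import numpy as np, cv2
from station import manip
def cam(f):
    R=cv2.Rodrigues(np.array(f["rvec"],float))[0]; t=np.array(f["tvec"],float)
    return R,t,-R.T@t
def ray(f,uv,fish=False):
    R,t,c=cam(f); a=(uv[0]-f["cx"])/f["fx"]; b=(uv[1]-f["cy"])/f["fy"]
    if fish:
        r=np.hypot(a,b); s=np.sin(r)/r if r>1e-9 else 1
        d=np.array([a*s,b*s,np.cos(r)])
    else: d=np.array([a,b,1.])
    d=R.T@d; return c,d/np.linalg.norm(d)
def onz(f,uv,z,fish=False):
    c,d=ray(f,uv,fish); return c+d*(z-c[2])/d[2]
def proj(f,P,fish=False):
    R,t,c=cam(f); q=R@np.array(P,float)+t
    if fish:
        th=np.arctan2(np.hypot(q[0],q[1]),q[2]); ph=np.arctan2(q[1],q[0])
        return np.array([f["cx"]+f["fx"]*th*np.cos(ph),f["cy"]+f["fy"]*th*np.sin(ph)])
    return np.array([f["cx"]+f["fx"]*q[0]/q[2],f["cy"]+f["fy"]*q[1]/q[2]])
def tri(fa,a,fb,b):
    c1,d1=ray(fa,a);c2,d2=ray(fb,b)
    A=np.stack([d1,-d2],1);s=np.linalg.lstsq(A,c2-c1,rcond=None)[0]
    p=c1+d1*s[0];q=c2+d2*s[1];return (p+q)/2,np.linalg.norm(p-q)
E
python3 - <<'E'
from h import *
F={n:manip.grab_frame(n) for n in("top","side")}
for n in F: print(n,cam(F[n])[2])
for name in ["spindle_grip","reactor","hub_mouth","rack","probe_blue_mid","probe_grey_mid","bottle_mid","beaker_mid","jar_mid"]:
    for n in F:
        for d in manip.cut_out(name,n)[:4]:
            print(name,n,round(d["confidence"],2),np.round(d["point"],1),d["mask"].sum())
print('T spindle',onz(F["top"],(382,209),.131),'S',onz(F["side"],(334,240),.111))
print('T hub',onz(F["top"],(246,226),.114),'S',onz(F["side"],(281,167),.114))
for n,c in(("top",(382,209)),("top",(247,226)),("side",(334,240)),("side",(281,170))):
    im=F[n]["frame"][c[1]-40:c[1]+40,c[0]-50:c[0]+50,::-1]
    cv2.imwrite(f"pics/crop_{n}_{c[0]}.png",cv2.resize(im,None,fx=4,fy=4,interpolation=cv2.INTER_CUBIC))
ims=[cv2.imread(f"pics/crop_{k}.png") for k in("top_382","top_247","side_334","side_281")]
cv2.imwrite("pics/crops0.png",np.vstack([np.hstack(ims[:2]),np.hstack(ims[2:])])[:, :])
E
```

```text
top [0.41940262 0.06682513 1.30882289]
side [ 0.32812028 -0.69145957  0.67023281]
spindle_grip top 0.7 [383.6 170. ] 182
spindle_grip top 0.66 [330.7 221.5] 167
spindle_grip top 0.49 [378.9 208.7] 148
spindle_grip side 0.97 [377.1 242.2] 484
spindle_grip side 0.61 [333.3 244.7] 309
spindle_grip side 0.6 [309.4 217.3] 385
reactor top 0.76 [247.6 224.9] 1757
reactor side 0.72 [280.7 184.5] 1710
hub_mouth top 0.88 [248.4 224.2] 1807
hub_mouth side 0.65 [279.8 184.3] 1643
rack top 0.83 [410. 213.] 3255
rack side 0.56 [352.1 305. ] 5770
rack side 0.32 [346.9 273.5] 328
probe_blue_mid top 0.61 [412.8 207.8] 161
probe_blue_mid side 0.72 [358.5 308.5] 426
probe_grey_mid top 0.43 [453.  210.5] 164
probe_grey_mid side 0.57 [362.3 309.7] 409
bottle_mid top 0.75 [276.9 153.2] 648
bottle_mid top 0.39 [248.7 225.1] 1757
bottle_mid side 0.9 [356.3 180. ] 1002
beaker_mid side 0.79 [400.3 225.8] 1065
jar_mid top 0.96 [426.5 149.9] 603
jar_mid side 0.91 [431.4 292.7] 1310
T spindle [ 0.55627244 -0.09418663  0.131     ] S [ 0.56064714 -0.10021444  0.111     ]
T hub [0.52424491 0.25124278 0.114     ] S [0.52789909 0.23256441 0.114     ]
```

```bash
python3 -c "
import cv2
i=cv2.imread('pics/crops0.png');print(i.shape);cv2.imwrite('pics/crops0b.png',cv2.resize(i,(750,600)))"
```

```text
(640, 800, 3)
```

View pics/crops0b.png

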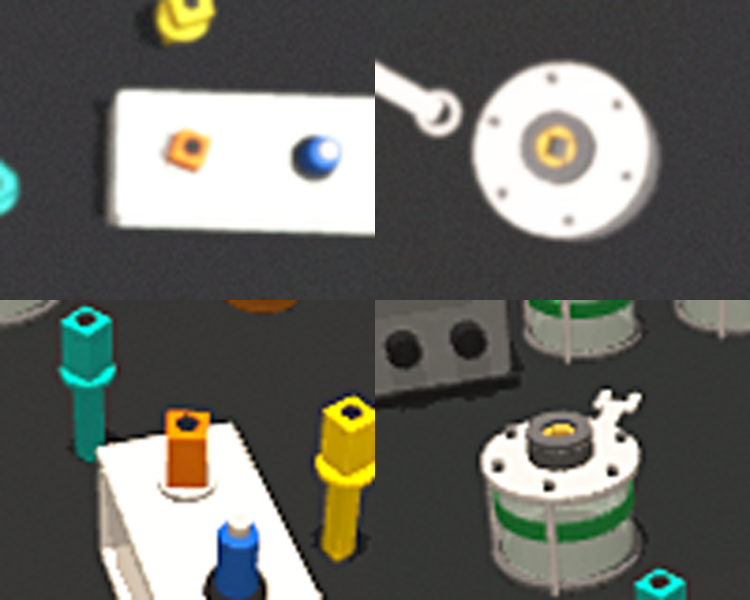

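Five things could be the one meant:
- Orange in the white rack: top (382,209), side (334,240).
- Turquoise: top (331,219).
- Yellow: top (381,172).
- Orange on the two back-left reactors: top (100,125) and (98,185).

Only the rack one fits, as it is orange-headed, square and in the rack's end hole, and the crop confirms it. The target is the free-standing reactor with an open brass hub at top (247,226). I'll move over the spindle and look with the wrist camera.

>>> {"fn": "apply_moves", "kwargs": {"targets": [[0.4,0,-0.375,0,0,0,85],[0.4,0,-0.375,0,0,0,85],[0.4,0,-0.375,0,0,0,85],[0.4,0,-0.375,0,0,0,85],[0.4,0,-0.375,0,0,0,85],[0.4,0,-0.375,0,0,0,85],[0.4,0,-0.375,0,0,0,85],[0.4,0,-0.375,0,0,0,85],[0.4,0,-0.375,0,0,0,85],[0.4,0,-0.375,0,0,0,85],[0.4,0,-0.375,0,0,0,85],[0.4,0,-0.375,0,0,0,85],[0.4,0,-0.375,0,0,0,85],[0.4,0,-0.375,0,0,0,85],[0,0,0,0,0,0,85]]}}

```text
clock: 3.02
ee_pos: [0.5561, -0.0965, 0.2305]
tool_rot: [[0.966, 0.001, 0.257], [-0.257, -0.001, 0.966], [0.001, -1.0, -0.0]]
force: [-1.1, 0.9, 0.0]
opening: 0.0851
```

Run:
```python
from h import *
s=manip.sense();print(s["clock"],s["ee_pos"],s["joint_pos"],s["force"]);print(np.round(s["tool_rot"],3))
f=manip.grab_frame("wrist"); cv2.imwrite("pics/w1.png",f["frame"][:,:,::-1])
print(cam(f)[2], cam(f)[0], proj(f,(.556,-.094,.131),True),proj(f,s["ee_pos"],True))
```

```text
3.025 [ 0.55606233 -0.09654357  0.23054916] [-2.84043648e-01  3.54834761e-01  4.62014768e-02  1.26142965e+00
 -4.64840112e-04 -2.37976795e-02] [-1.10205695  0.86359002  0.02114081]
[[ 0.966  0.001  0.257]
 [-0.257 -0.001  0.966]
 [ 0.001 -1.    -0.   ]]
[ 0.48791637 -0.07770645  0.37353185] [[ 2.56868662e-01  9.66446182e-01 -5.16621598e-04]
 [ 9.27685821e-01 -2.46416727e-01  2.80495658e-01]
 [ 2.70956654e-01 -7.25298070e-02 -9.59855155e-01]] [321.73031508 191.35411997] [318.21675248 246.5654917 ]
```

View pics/w1.png

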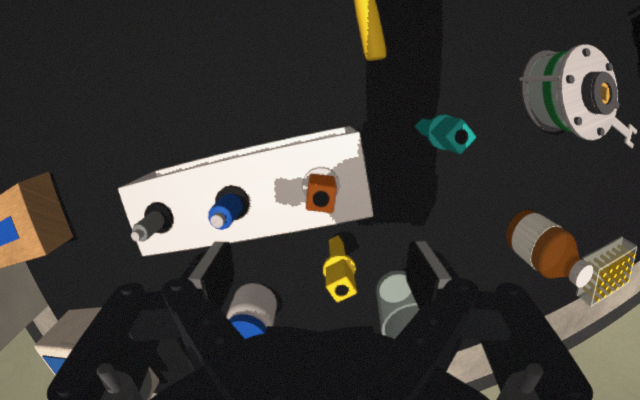

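The wrist image shows the spindle head's top face around (321,198), the blue probe at (225,210), the grey probe at (140,230), and the reactor at top right with its hub at (602,93). I'll enlarge the head for its yaw and exact centre.

Run:
```python
from h import *
i=cv2.imread("pics/w1.png")
c=cv2.resize(i[160:230,280:360],None,fx=8,fy=8,interpolation=cv2.INTER_CUBIC)
cv2.imwrite("pics/w1c.png",cv2.convertScaleAbs(c,alpha=1.6))
```

```text
(no output)
```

View pics/w1c.png

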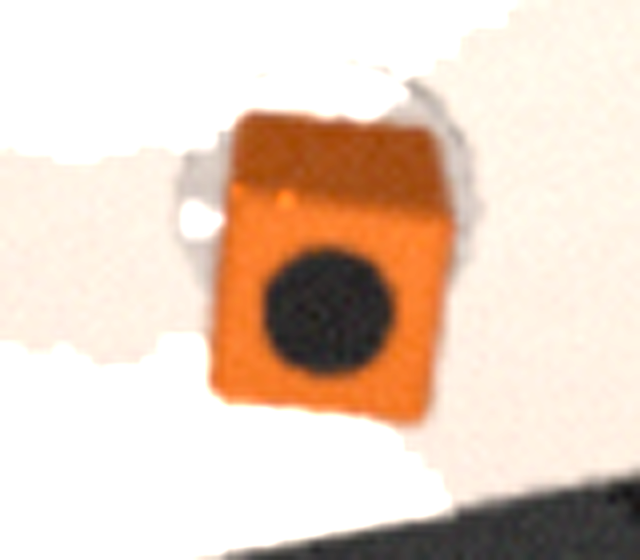

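Run:
```python
from h import *
f=manip.grab_frame("wrist")
P=[]
for c in [(230,187),(455,212),(427,426),(210,397),(328,312)]:
    uv=(280+(c[0]+.5)/8-.5,160+(c[1]+.5)/8-.5); p=onz(f,uv,.131,True); P.append(p); print(np.round(p,4))
P=np.array(P)
print(P[:4].mean(0))
for a,b in((0,1),(1,2),(2,3),(3,0)):
    d=P[b]-P[a]; print(np.linalg.norm(d)*1e3,np.degrees(np.arctan2(d[1],d[0]))%90)
z=manip.sense()["tool_rot"][:,2];print("tool z yaw",np.degrees(np.arctan2(z[1],z[0])))
t=manip.grab_frame("top"); s=manip.grab_frame("side")
print(onz(f,(602,93),.114,True))
for q in ("top","side"):
  F=t if q=="top" else s
  i=F["frame"][:,:,::-1]; u=proj(F,(.524,.25,.114)).astype(int);print(u)
  cv2.imwrite(f"pics/hub_{q}.png",cv2.resize(i[u[1]-22:u[1]+22,u[0]-22:u[0]+22],None,fx=12,fy=12,interpolation=cv2.INTER_CUBIC))
a=cv2.imread("pics/w1.png")[70:114,580:624]
cv2.imwrite("pics/hubs.png",cv2.resize(np.hstack([cv2.imread("pics/hub_top.png"),cv2.imread("pics/hub_side.png"),cv2.resize(a,None,fx=12,fy=12,interpolation=cv2.INTER_CUBIC)]),(795,265)))
```

```text
[ 0.5451 -0.1007  0.131 ]
[ 0.5535 -0.0793  0.131 ]
[ 0.5751 -0.0876  0.131 ]
[ 0.5663 -0.1087  0.131 ]
[ 0.5605 -0.0945  0.131 ]
[ 0.55999434 -0.09406391  0.131     ]
22.97207429076345 68.67419355415612
23.23541283343496 68.9168489877784
22.808326126466405 67.13466536759894
22.62403800780798 69.35896768665327
tool z yaw 75.28873193569649
[0.5277154  0.24919008 0.114     ]
[246 226]
[278 164]
```

View pics/hubs.png

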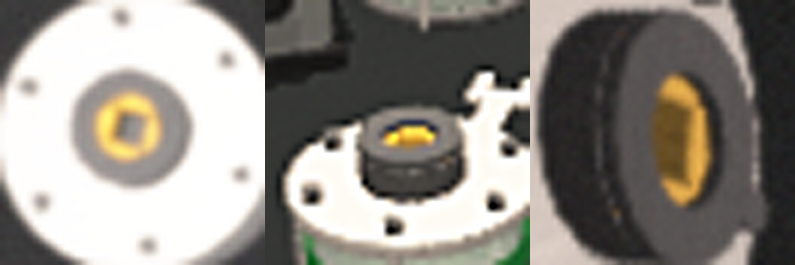

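The head's yaw is 68.5° (mod 90) and its centre is (0.560, -0.094). Sides read about 23 mm against 24, which is plausible. The tool needs a 6.8° turn, then a descent to TCP z ≈ 0.096, which is 5 mm above the collar top.

>>> {"fn": "apply_moves", "kwargs": {"targets": [[0,0,0,0,0.237,0,85],[0.028,0.2,0.035,0,0,0,70],[0,0.4,0,0,0,0,70],[0,0.4,0,0,0,0,70],[0,0.25,0,0,0,0,70],[0,0.1,0,0,0,0,70],[0,0,0,0,0,0,70]]}}

```text
clock: 4.1
ee_pos: [0.5579, -0.0902, 0.0964]
tool_rot: [[0.931, -0.001, 0.365], [-0.365, 0.0, 0.931], [-0.001, -1.0, 0.0]]
force: [-0.1, 0.3, 0.0]
opening: 0.0699
```

Run:
```python
from h import *
s=manip.sense();print(s["clock"],s["ee_pos"],s["force"],s["ft_torque"]);z=s["tool_rot"][:,2];print(np.degrees(np.arctan2(z[1],z[0])))
f=manip.grab_frame("wrist"); cv2.imwrite("pics/w2.png",f["frame"][:,:,::-1])
```

```text
4.1 [ 0.55785441 -0.09018072  0.09644303] [-0.11929545  0.33473764  0.04882169] [-0.01489355 -0.01069649  0.0118117 ]
68.61924775323558
```

View pics/w2.png

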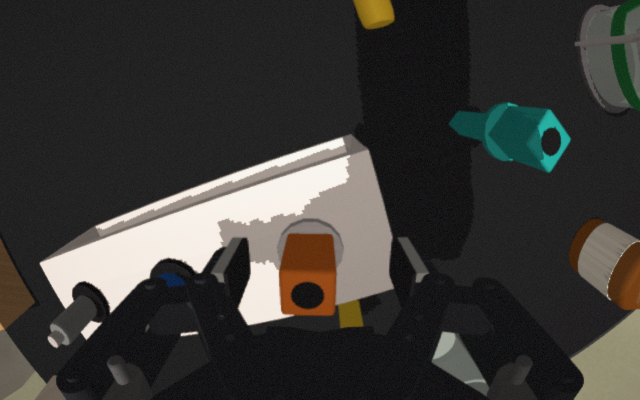

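Run:
```python
from h import *
f=manip.grab_frame("wrist");s=manip.sense()
R=s["tool_rot"]
for uv in[(308,295),(284,235),(334,235),(281,312),(335,313)]:
    p=onz(f,uv,.131,True);print(p,R.T@(p-s["ee_pos"]))
```

```text
[ 0.56322241 -0.09685368  0.131     ] [ 0.00600469 -0.03331111 -0.00406869]
[ 0.53374166 -0.09483797  0.131     ] [-0.02217742 -0.03337622 -0.01295357]
[ 0.54072806 -0.07680741  0.131     ] [-0.02225493 -0.03336991  0.00638305]
[ 0.56782775 -0.1116817   0.131     ] [ 0.01570496 -0.03329378 -0.01619237]
[ 0.57678627 -0.08958668  0.131     ] [ 0.01597983 -0.03328518  0.00764813]
```

The closer view puts the head centre at +5 mm in tool x and -4.2 mm in tool z. I'll shift by that and close.

>>> {"fn": "apply_moves", "kwargs": {"targets": [[0.05,0,-0.042,0,0,0,70],[0,0,0,0,0,0,40],[0,0,0,0,0,0,15],[0,0,0,0,0,0,15],[0,0,0,0,0,0,15],[0,0,0,0,0,0,15],[0,0,0,0,0,0,15]]}}

```text
clock: 5.08
ee_pos: [0.5616, -0.0969, 0.0966]
tool_rot: [[0.931, 0.0, 0.366], [-0.366, -0.0, 0.931], [0.001, -1.0, -0.0]]
force: [-0.2, 0.2, 3.9]
opening: 0.0235
```

Run:
```python
from h import *
s=manip.sense();print(s["clock"],s["ee_pos"],s["force"],s["ft_torque"],s["opening"]);z=s["tool_rot"][:,2];print(np.degrees(np.arctan2(z[1],z[0])))
f=manip.grab_frame("wrist"); cv2.imwrite("pics/w3.png",f["frame"][:,:,::-1])
```

```text
5.075 [ 0.56160072 -0.09694475  0.09655486] [-0.23846652  0.24294036  3.89365124] [-0.18848192  0.10867801  0.01025179] 0.023480724316111347
68.55009643778067
```

View pics/w3.png

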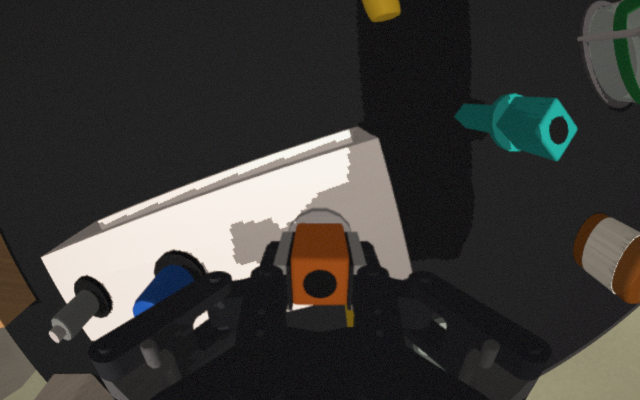

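Gripped: the opening is 23.5 mm and the head sits squarely between the pads, hole at (320,284). Lifting.

>>> {"fn": "apply_moves", "kwargs": {"targets": [[0,-0.1,0,0,0,0,15],[0,-0.3,0,0,0,0,15],[0,-0.4,0,0,0,0,15],[0,-0.4,0,0,0,0,15],[0,-0.3,0,0,0,0,15],[0,-0.1,0,0,0,0,15],[0,0,0,0,0,0,15],[0,0,0,0,0,0,15]]}}

```text
clock: 6.12
ee_pos: [0.5605, -0.0965, 0.2545]
tool_rot: [[0.931, -0.003, 0.366], [-0.366, 0.001, 0.931], [-0.003, -1.0, -0.0]]
force: [0.3, -0.3, -2.0]
opening: 0.0234
```

Run:
```python
from h import *
s=manip.sense();print(s["clock"],s["ee_pos"],s["force"],s["ft_torque"],s["opening"]);z=s["tool_rot"][:,2];print(np.degrees(np.arctan2(z[1],z[0])))
f=manip.grab_frame("wrist"); cv2.imwrite("pics/w4.png",f["frame"][:,:,::-1])
a=manip.grab_frame("side")["frame"][100:300,230:430,::-1]
cv2.imwrite("pics/m4.png",np.hstack([cv2.resize(f["frame"][150:350,220:420,::-1],(400,400)),cv2.resize(a,(400,400))]))
print(onz(f,(602,93),.114,True))
```

```text
6.125 [ 0.56051693 -0.0964735   0.2544952 ] [ 0.33163994 -0.31628835 -2.02902917] [-0.03327383 -0.0274701   0.02262249] 0.02337824439013418
68.55806401011056
[0.58010468 0.27758895 0.114     ]
```

View pics/w4.png

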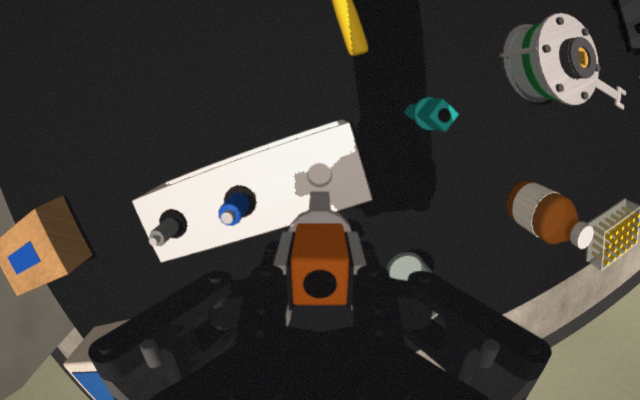

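View pics/m4.png

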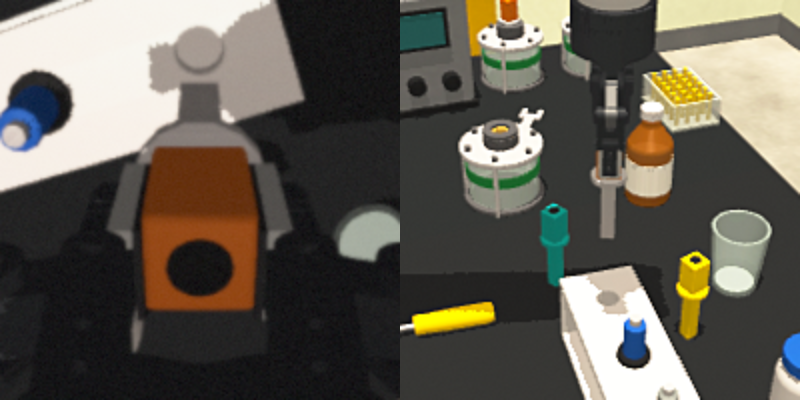

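The spindle is lifted and hangs straight, with 2 N of load. Next I'll stop short of the hub so the wrist camera gets a clear view into it.

>>> {"fn": "apply_moves", "kwargs": {"targets": [[-0.1,0,0.2,0,0,0,15],[-0.2,0,0.4,0,0,0,15],[-0.25,0,0.5,0,0,0,15],[-0.25,0,0.5,0,0,0,15],[-0.2,0,0.4,0,0,0,15],[-0.15,0,0.25,0,0,0,15],[-0.05,0,0.1,0,0,0,15],[0,0,0,0,0,0,15],[0,0,0,0,0,0,15]]}}

```text
clock: 7.35
ee_pos: [0.5358, 0.1649, 0.2562]
tool_rot: [[0.93, -0.0, 0.367], [-0.367, -0.0, 0.93], [0.0, -1.0, -0.0]]
force: [-0.2, -0.5, -1.7]
opening: 0.0237
```

Run:
```python
from h import *
s=manip.sense();print(s["clock"],s["ee_pos"],s["force"],s["ft_torque"],s["opening"]);z=s["tool_rot"][:,2];print(np.degrees(np.arctan2(z[1],z[0])))
f=manip.grab_frame("wrist"); cv2.imwrite("pics/w5.png",f["frame"][:,:,::-1])
u=proj(f,(.526,.25,.114),True).astype(int);print(u)
i=f["frame"][u[1]-40:u[1]+40,u[0]-40:u[0]+40,::-1]
cv2.imwrite("pics/w5h.png",cv2.resize(i,None,fx=7,fy=7,interpolation=cv2.INTER_CUBIC))
```

```text
7.35 [0.53576983 0.16494804 0.25618251] [-0.18103259 -0.45202374 -1.69096827] [-0.01145694 -0.04786576 -0.01579414] 0.023674255213400292
68.4909478602546
[399 138]
```

View pics/w5.png

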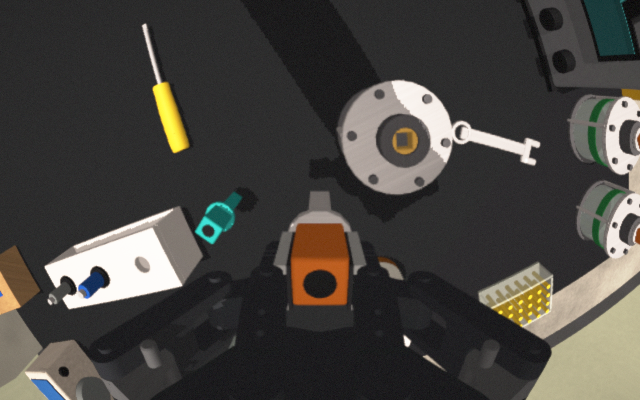

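View pics/w5h.png

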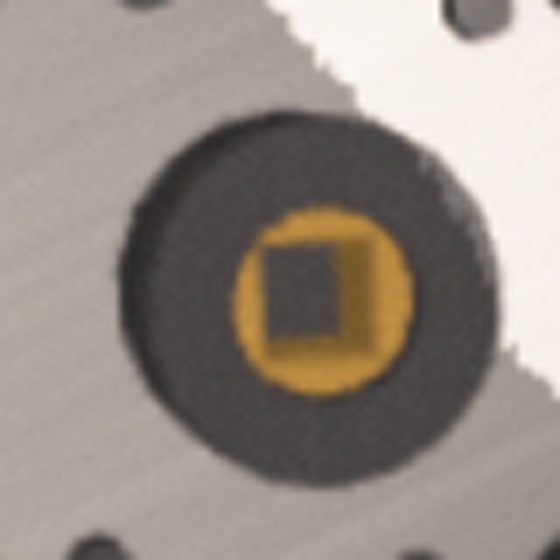

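Run:
```python
from h import *
f=manip.grab_frame("wrist");s=manip.sense();R=s["tool_rot"]
P=[]
for c in [(264,240),(376,236),(378,352),(266,356)]:
    uv=(399-40+(c[0]+.5)/7-.5,138-40+(c[1]+.5)/7-.5); P.append(onz(f,uv,.108,True))
P=np.array(P);print(P.mean(0))
for a,b in((0,1),(1,2),(2,3),(3,0)):
    d=P[b]-P[a]; print(np.linalg.norm(d)*1e3,np.degrees(np.arctan2(d[1],d[0]))%90)
# hub circle fit z=.114 extreme points
for c in [(498,300),(320,487),(318,110),(120,295)]:
    uv=(399-40+(c[0]+.5)/7-.5,138-40+(c[1]+.5)/7-.5);print(c,onz(f,uv,.114,True))
# brass disc edge
for c in [(413,300),(322,396),(322,207),(233,300)]:
    uv=(399-40+(c[0]+.5)/7-.5,138-40+(c[1]+.5)/7-.5);print(c,onz(f,uv,.108,True))
# head centre/foot in tool frame
zc=s["ee_pos"][2]
for n,uv,z in(("hole",(320,284),None),("bl",(290,302),0),("br",(350,303),0)):
    p=onz(f,uv,zc+.0345,True);print(n,R.T@(p-s["ee_pos"]))
p=onz(f,(319,192),zc+.111-.0966-.096,True);print("foot",R.T@(p-s["ee_pos"]))
i=cv2.resize(f["frame"][180:260,270:370,::-1],None,fx=8,fy=8,interpolation=cv2.INTER_CUBIC)
cv2.imwrite("pics/w5f.png",cv2.convertScaleAbs(i[:600],alpha=1.3))
```

```text
[0.53026762 0.25593751 0.108     ]
16.163421401674242 72.49620608155004
16.281285762485794 72.49282280491182
16.312723570281946 71.96567372385613
16.130933021011487 71.9649582426915
(498, 300) [0.53811429 0.27864272 0.114     ]
(320, 487) [0.5540635  0.24608665 0.114     ]
(318, 110) [0.50504039 0.26246475 0.114     ]
(120, 295) [0.51931359 0.22837746 0.114     ]
(413, 300) [0.535292   0.26840424 0.108     ]
(322, 396) [0.5435949  0.25153823 0.108     ]
(322, 207) [0.51858303 0.26003551 0.108     ]
(233, 300) [0.52646414 0.24381987 0.108     ]
hole [ 0.00026652 -0.03450017  0.00096268]
bl [ 0.00982518 -0.03449738 -0.01187489]
br [ 0.01036122 -0.03450212  0.01385974]
foot [-0.00557033  0.08159969  0.00037287]
```

View pics/w5f.png

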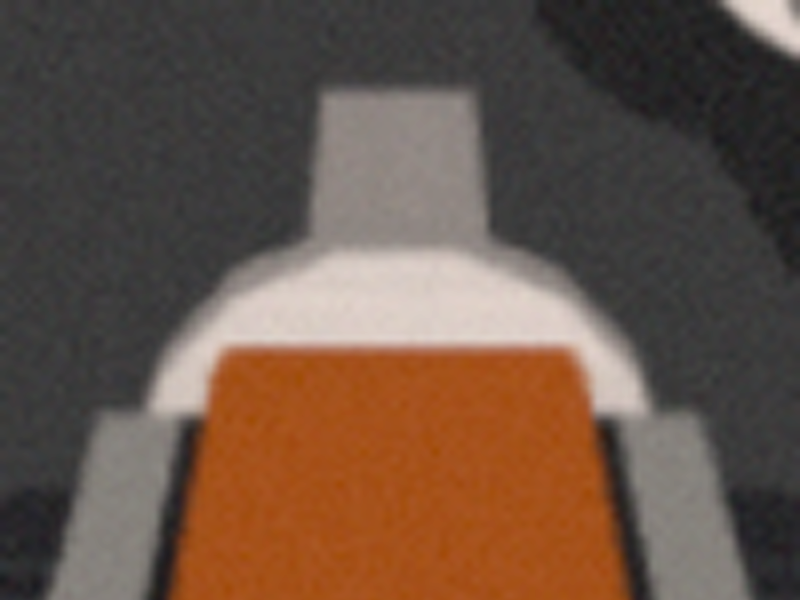

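The square hole shows clearly. Its yaw is about 72.2° (mod 90), the centre is near (0.530, 0.255), and the side reads 16.2 mm against 15.8. The spindle axis is within 1 mm of the tool axis. I'll turn by 3.7°, move over the hub, lower to about 12 mm above the mouth, and check the alignment.

>>> {"fn": "apply_moves", "kwargs": {"targets": [[0,0,0,0,-0.13,0,15],[-0.05,0,0.15,0,0,0,15],[-0.11,0,0.27,0,0,0,15],[-0.11,0,0.27,0,0,0,15],[-0.06,0,0.15,0,0,0,15],[0,0.2,0,0,0,0,15],[0,0.17,0,0,0,0,15],[0,0.08,0,0,0,0,15],[0,0,0,0,0,0,15],[0,0,0,0,0,0,15]]}}

```text
clock: 8.7
ee_pos: [0.5303, 0.256, 0.2121]
tool_rot: [[0.952, 0.001, 0.305], [-0.305, 0.001, 0.952], [0.001, -1.0, 0.001]]
force: [0.2, -0.1, -1.9]
opening: 0.0232
```

Run:
```python
from h import *
s=manip.sense();print(s["clock"],s["ee_pos"],s["force"],s["ft_torque"],s["opening"]);R=s["tool_rot"];z=R[:,2];print(np.degrees(np.arctan2(z[1],z[0])));print(np.round(R,4))
f=manip.grab_frame("wrist"); t=manip.grab_frame("top"); d=manip.grab_frame("side")
cv2.imwrite("pics/w6.png",f["frame"][:,:,::-1])
P=(.5297,.2552,.12)
L=[]
for F,fi,n in((f,True,50),(d,False,40),(t,False,30)):
    u=proj(F,P,fi).astype(int); print(u)
    u=np.clip(u,n,[640-n,400-n])
    L.append(cv2.resize(F["frame"][u[1]-n:u[1]+n,u[0]-n:u[0]+n,::-1],(400,400),interpolation=cv2.INTER_CUBIC))
cv2.imwrite("pics/m6.png",np.hstack(L[:2]));cv2.imwrite("pics/m6t.png",L[2])
```

```text
8.7 [0.53028445 0.25595366 0.21210984] [ 0.19138081 -0.09156329 -1.89404685] [-0.01981354  0.05472022  0.03279972] 0.02315020778292811
72.25897306726206
[[ 9.524e-01  1.200e-03  3.047e-01]
 [-3.047e-01  5.000e-04  9.524e-01]
 [ 1.000e-03 -1.000e+00  8.000e-04]]
[317 194]
[279 161]
[244 223]
```

View pics/w6.png

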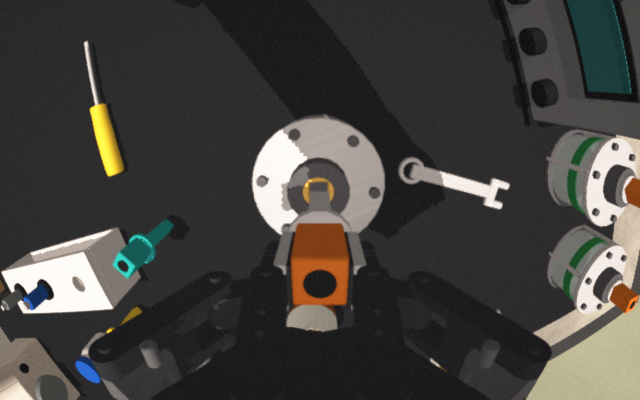

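View pics/m6.png

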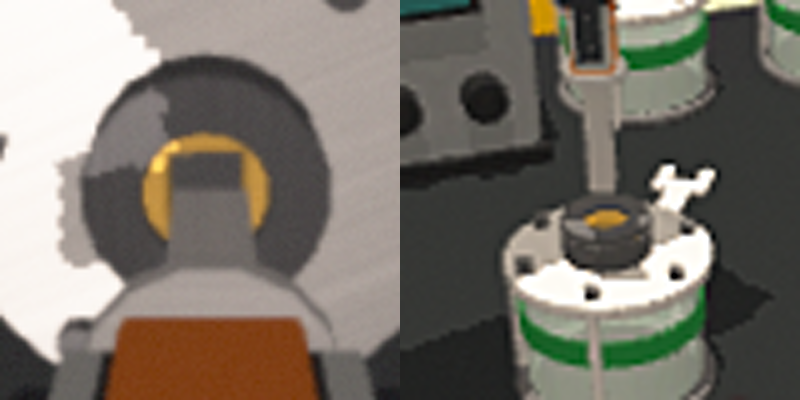

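Run:
```python
from h import *
f=manip.grab_frame("wrist");s=manip.sense();R=s["tool_rot"];E=s["ee_pos"]
n=50;u0=317;v0=194
i=f["frame"][v0-30:v0+20,u0-30:u0+30,::-1]
cv2.imwrite("pics/w6c.png",cv2.convertScaleAbs(cv2.resize(i,None,fx=12,fy=12,interpolation=cv2.INTER_CUBIC),alpha=1.5))
def q(c,z): 
    uv=(u0-n+(c[0]+.5)/4-.5,v0-n+(c[1]+.5)/4-.5); return R.T@(onz(f,uv,z,True)-E)
print("footL,R",q((172,188),.1305),q((243,188),.1305))
print("brass L R top",q((143,190),.108),q((270,190),.108),q((206,133),.108))
print("hole top edge",q((172,152),.108),q((243,152),.108))
print("hub face L,R (y175)",q((82,185),.114),q((330,185),.114),"top",q((205,75),.114),q((205,57),.114))
```

```text
footL,R [-0.00643822  0.08147763 -0.00667675] [-0.00644003  0.08148855  0.00671485]
brass L R top [ 0.00041829  0.10397873 -0.01344785] [0.00041476 0.10400025 0.01293449] [-0.01174196  0.1039777  -0.00034982]
hole top edge [-0.00772297  0.10397586 -0.00735175] [-0.00772447  0.10398778  0.00726321]
hub face L,R (y175) [-0.0023627   0.09796621 -0.0255071 ] [-0.00236899  0.09800727  0.02482563] top [-0.02497785  0.0979648  -0.00051559] [-0.02859724  0.09796132 -0.00051315]
```

View pics/w6c.png

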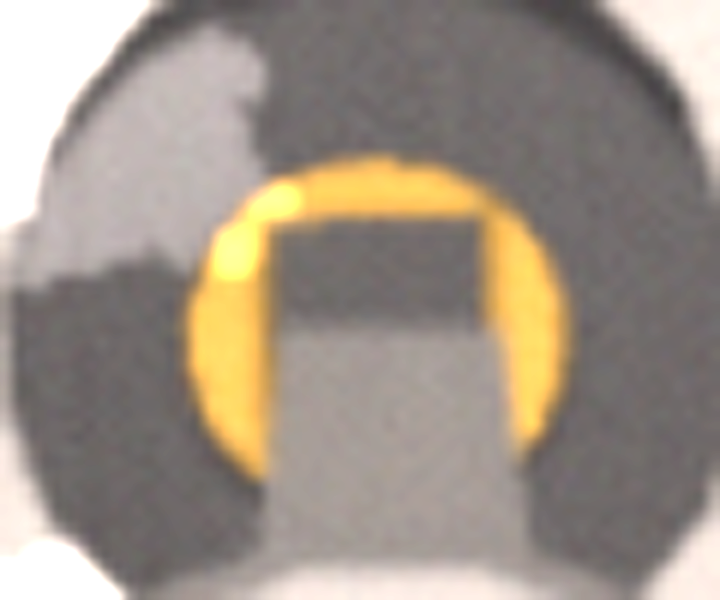

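Foot and hole line up within about 0.6 mm, and the yaw matches: hole edges at 270/487 and foot edges at 285/492 in the crop. I'll apply a small correction and descend, with the last part into the recess in slow steps.

>>> {"fn": "apply_moves", "kwargs": {"targets": [[0.006,0.05,-0.005,0,0,0,15],[0,0.06,0,0,0,0,15],[0,0.05,0,0,0,0,15],[0,0.03,0,0,0,0,15],[0,0,0,0,0,0,15]]}}

```text
clock: 9.52
ee_pos: [0.53, 0.2552, 0.1919]
tool_rot: [[0.953, -0.001, 0.304], [-0.304, -0.0, 0.953], [-0.001, -1.0, -0.0]]
force: [0.1, 1.0, -2.3]
opening: 0.0228
```

>>> {"fn": "apply_moves", "kwargs": {"targets": [[0,0.01,0,0,0,0,15],[0,0.01,0,0,0,0,15],[0,0.01,0,0,0,0,15]]}}

```text
clock: 9.9
ee_pos: [0.5303, 0.2553, 0.1894]
tool_rot: [[0.953, 0.0, 0.304], [-0.304, 0.0, 0.953], [0.0, -1.0, 0.0]]
force: [-0.4, -0.2, -1.9]
opening: 0.0235
```

Run:
```python
from h import *
s=manip.sense();print(s["clock"],s["ee_pos"],s["force"],s["ft_torque"],s["opening"]);R=s["tool_rot"];z=R[:,2];print(np.degrees(np.arctan2(z[1],z[0])))
```

```text
9.9 [0.53030557 0.2552567  0.18938403] [-0.39481623 -0.19780677 -1.92065809] [-0.01997305 -0.03266616 -0.01564592] 0.023472158660338832
72.28037721872415
```

>>> {"fn": "apply_moves", "kwargs": {"targets": [[0,0.01,0,0,0,0,15],[0,0.01,0,0,0,0,15],[0,0,0,0,0,0,15]]}}

```text
clock: 10.28
ee_pos: [0.5302, 0.2552, 0.1872]
tool_rot: [[0.953, -0.0, 0.304], [-0.304, 0.0, 0.953], [-0.0, -1.0, -0.0]]
force: [-0.2, -0.1, -2.0]
opening: 0.0233
```

>>> {"fn": "apply_moves", "kwargs": {"targets": [[0,0.01,0,0,0,0,15],[0,0.01,0,0,0,0,15],[0,0,0,0,0,0,15]]}}

```text
clock: 10.65
ee_pos: [0.5301, 0.2552, 0.1852]
tool_rot: [[0.953, -0.0, 0.304], [-0.304, -0.0, 0.953], [-0.0, -1.0, -0.0]]
force: [0.3, 0.6, -2.1]
opening: 0.0233
```

No resistance with the foot nominally 4 mm inside the square. I'll continue gently.

>>> {"fn": "apply_moves", "kwargs": {"targets": [[0,0.015,0,0,0,0,15],[0,0.015,0,0,0,0,15],[0,0.015,0,0,0,0,15],[0,0,0,0,0,0,15]]}}

```text
clock: 11.15
ee_pos: [0.5301, 0.2552, 0.1806]
tool_rot: [[0.953, -0.0, 0.304], [-0.304, -0.0, 0.953], [-0.0, -1.0, -0.0]]
force: [-0.8, 0.7, -2.2]
opening: 0.0237
```

Run:
```python
from h import *
s=manip.sense();print(s["clock"],s["ee_pos"],s["force"],s["ft_torque"],s["opening"])
f=manip.grab_frame("wrist"); d=manip.grab_frame("side")
L=[]
for F,fi,n in((f,True,50),(d,False,40)):
    u=proj(F,(.53,.2552,.12),fi).astype(int)
    L.append(cv2.resize(F["frame"][u[1]-n:u[1]+n,u[0]-n:u[0]+n,::-1],(400,400),interpolation=cv2.INTER_CUBIC))
cv2.imwrite("pics/m7.png",np.hstack(L[:2]))
```

```text
11.15 [0.53010312 0.25517498 0.18060803] [-0.80758524  0.72895042 -2.17756025] [-7.57311983e-02  4.60595464e-05  1.58962613e-03] 0.023652667683980118
```

View pics/m7.png

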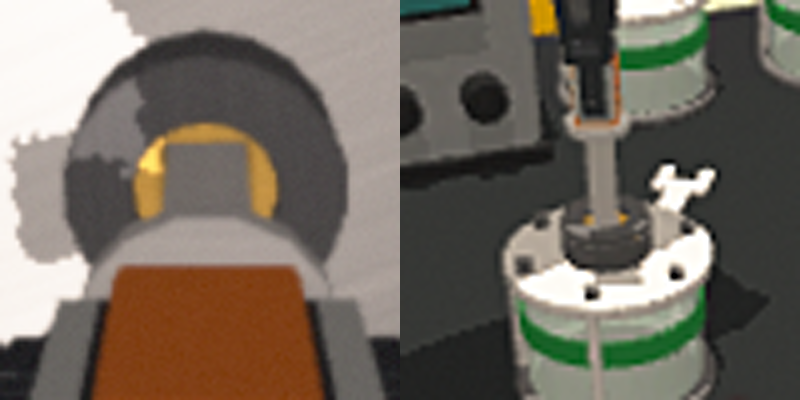

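The square is in the hole, with the shank at 166–250 centred in the brass at 134–278. I'll keep lowering in stages and watch the force.

>>> {"fn": "apply_moves", "kwargs": {"targets": [[0,0.03,0,0,0,0,15],[0,0.04,0,0,0,0,15],[0,0.03,0,0,0,0,15],[0,0,0,0,0,0,15]]}}

```text
clock: 11.75
ee_pos: [0.5299, 0.2551, 0.1703]
tool_rot: [[0.953, -0.001, 0.304], [-0.304, -0.0, 0.953], [-0.001, -1.0, -0.0]]
force: [-0.1, 0.3, -0.8]
opening: 0.0234
```

>>> {"fn": "apply_moves", "kwargs": {"targets": [[0,0.03,0,0,0,0,15],[0,0.04,0,0,0,0,15],[0,0.04,0,0,0,0,15],[0,0.03,0,0,0,0,15],[0,0,0,0,0,0,15]]}}

```text
clock: 12.38
ee_pos: [0.53, 0.2551, 0.1564]
tool_rot: [[0.953, -0.001, 0.304], [-0.304, -0.0, 0.953], [-0.001, -1.0, -0.0]]
force: [0.8, -0.3, -2.0]
opening: 0.0228
```

>>> {"fn": "apply_moves", "kwargs": {"targets": [[0,0.03,0,0,0,0,15],[0,0.04,0,0,0,0,15],[0,0.04,0,0,0,0,15],[0,0.03,0,0,0,0,15],[0,0,0,0,0,0,15]]}}

```text
clock: 13.0
ee_pos: [0.53, 0.2551, 0.1424]
tool_rot: [[0.953, -0.001, 0.304], [-0.304, -0.0, 0.953], [-0.001, -1.0, -0.0]]
force: [0.5, 0.1, -1.3]
opening: 0.0234
```

>>> {"fn": "apply_moves", "kwargs": {"targets": [[0,0.03,0,0,0,0,15],[0,0.04,0,0,0,0,15],[0,0.03,0,0,0,0,15],[0,0.02,0,0,0,0,15],[0,0,0,0,0,0,15]]}}

```text
clock: 13.62
ee_pos: [0.5301, 0.2552, 0.1306]
tool_rot: [[0.953, -0.0, 0.304], [-0.304, -0.0, 0.953], [-0.0, -1.0, -0.0]]
force: [0.2, -0.3, -2.5]
opening: 0.0235
```

>>> {"fn": "apply_moves", "kwargs": {"targets": [[0,0.01,0,0,0,0,15],[0,0.01,0,0,0,0,15],[0,0,0,0,0,0,15]]}}

```text
clock: 14.0
ee_pos: [0.5302, 0.2552, 0.1287]
tool_rot: [[0.953, -0.0, 0.304], [-0.304, 0.0, 0.953], [-0.0, -1.0, 0.0]]
force: [-0.3, -0.6, -1.6]
opening: 0.0234
```

>>> {"fn": "apply_moves", "kwargs": {"targets": [[0,0.01,0,0,0,0,15],[0,0,0,0,0,0,15]]}}

```text
clock: 14.25
ee_pos: [0.5302, 0.2552, 0.1277]
tool_rot: [[0.953, -0.0, 0.304], [-0.304, 0.0, 0.953], [-0.0, -1.0, 0.0]]
force: [-0.3, 0.1, -1.9]
opening: 0.0236
```

>>> {"fn": "apply_moves", "kwargs": {"targets": [[0,0.01,0,0,0,0,15],[0,0,0,0,0,0,15]]}}

```text
clock: 14.5
ee_pos: [0.5302, 0.2552, 0.1267]
tool_rot: [[0.953, -0.0, 0.304], [-0.304, 0.0, 0.953], [-0.0, -1.0, -0.0]]
force: [0.7, 0.9, -1.9]
opening: 0.0236
```

>>> {"fn": "apply_moves", "kwargs": {"targets": [[0,0.006,0,0,0,0,15],[0,0,0,0,0,0,15]]}}

```text
clock: 14.75
ee_pos: [0.5302, 0.2552, 0.1262]
tool_rot: [[0.953, -0.0, 0.304], [-0.304, 0.0, 0.953], [-0.0, -1.0, 0.0]]
force: [0.4, 0.7, -1.4]
opening: 0.0232
```

>>> {"fn": "apply_moves", "kwargs": {"targets": [[0,0.005,0,0,0,0,15],[0,0,0,0,0,0,15]]}}

```text
clock: 15.0
ee_pos: [0.5302, 0.2552, 0.1257]
tool_rot: [[0.953, -0.0, 0.304], [-0.304, 0.0, 0.953], [-0.0, -1.0, 0.0]]
force: [-0.4, 1.0, -1.5]
opening: 0.0235
```

>>> {"fn": "apply_moves", "kwargs": {"targets": [[0,0.005,0,0,0,0,15],[0,0,0,0,0,0,15]]}}

```text
clock: 15.25
ee_pos: [0.5303, 0.2552, 0.1256]
tool_rot: [[0.953, 0.0, 0.304], [-0.304, 0.0, 0.953], [0.0, -1.0, 0.0]]
force: [-0.6, -1.0, 0.6]
opening: 0.0236
```

>>> {"fn": "apply_moves", "kwargs": {"targets": [[0,0.005,0,0,0,0,15],[0,0,0,0,0,0,15]]}}

```text
clock: 15.5
ee_pos: [0.5303, 0.2552, 0.1255]
tool_rot: [[0.953, 0.001, 0.304], [-0.304, 0.0, 0.953], [0.001, -1.0, 0.0]]
force: [-3.2, -0.8, 5.7]
opening: 0.0233
```

Run:
```python
from h import *
s=manip.sense();print(s["clock"],s["ee_pos"],s["force"],s["ft_torque"],s["opening"])
f=manip.grab_frame("wrist"); d=manip.grab_frame("side")
L=[]
for F,fi,n in((f,True,50),(d,False,30)):
    u=proj(F,(.53,.2552,.12),fi).astype(int)
    L.append(cv2.resize(F["frame"][u[1]-n:u[1]+n,u[0]-n:u[0]+n,::-1],(400,400),interpolation=cv2.INTER_CUBIC))
cv2.imwrite("pics/m8.png",np.hstack(L[:2]))
```

```text
15.5 [0.53030106 0.25524649 0.12554029] [-3.17853104 -0.76526314  5.66321487] [-0.1979576   0.50703393  0.01380004] 0.0232851365917051
```

View pics/m8.png

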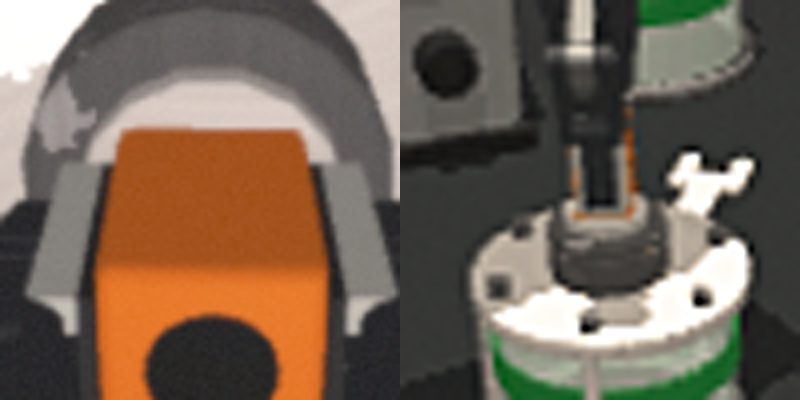

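Contact came at TCP z 0.1255, against 0.1256 predicted for a flush collar, with about 7 N. The picture shows the collar on the hub face. I'll ease off and release.

>>> {"fn": "apply_moves", "kwargs": {"targets": [[0,-0.006,0,0,0,0,15],[0,0,0,0,0,0,26],[0,0,0,0,0,0,32],[0,0,0,0,0,0,50],[0,0,0,0,0,0,50],[0,0,0,0,0,0,50]]}}

```text
clock: 16.35
ee_pos: [0.5302, 0.2552, 0.1253]
tool_rot: [[0.953, 0.0, 0.304], [-0.304, 0.0, 0.953], [-0.0, -1.0, 0.0]]
force: [0.6, -0.1, 0.5]
opening: 0.0501
```

Run:
```python
from h import *
s=manip.sense();print(s["clock"],s["ee_pos"],s["force"],s["ft_torque"],s["opening"])
f=manip.grab_frame("wrist"); d=manip.grab_frame("side")
L=[]
for F,fi,n in((f,True,70),(d,False,30)):
    u=proj(F,(.53,.2552,.12),fi).astype(int)
    L.append(cv2.resize(F["frame"][u[1]-n:u[1]+n,u[0]-n:u[0]+n,::-1],(400,400),interpolation=cv2.INTER_CUBIC))
cv2.imwrite("pics/m9.png",np.hstack(L[:2]))
```

```text
16.35 [0.5302454  0.25524094 0.12528003] [ 0.61755745 -0.12632069  0.4624476 ] [ 0.03375705  0.06219595 -0.00097201] 0.05005036355406589
```

View pics/m9.png

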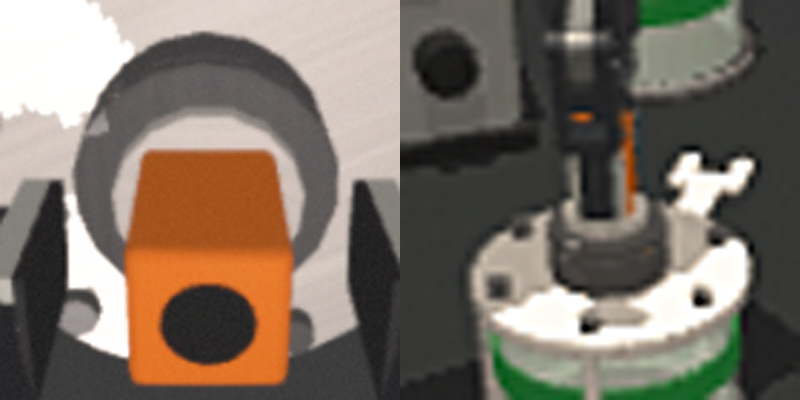

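Released: both fingers are clear and the spindle stands upright with its collar on the hub. I'll retract straight up.

>>> {"fn": "apply_moves", "kwargs": {"targets": [[0,-0.1,0,0,0,0,50],[0,-0.3,0,0,0,0,50],[0,-0.4,0,0,0,0,50],[0,-0.4,0,0,0,0,50],[-0.3,-0.1,-0.4,0,0,0,50],[-0.3,0,-0.4,0,0,0,50],[0,0,0,0,0,0,50],[0,0,0,0,0,0,50]]}}

```text
clock: 17.45
ee_pos: [0.4494, 0.1975, 0.2562]
tool_rot: [[0.952, 0.002, 0.305], [-0.305, 0.001, 0.952], [0.002, -1.0, 0.001]]
force: [0.2, -0.4, 0.2]
opening: 0.0497
```

Run:
```python
from h import *
s=manip.sense();print(s["clock"],s["ee_pos"],s["force"])
f=manip.grab_frame("wrist"); d=manip.grab_frame("side"); t=manip.grab_frame("top")
cv2.imwrite("pics/w10.png",f["frame"][:,:,::-1])
L=[]
for F,fi,n in((f,True,50),(d,False,40)):
    u=proj(F,(.53,.2552,.12),fi).astype(int);print(u)
    L.append(cv2.resize(F["frame"][u[1]-n:u[1]+n,u[0]-n:u[0]+n,::-1],(400,400),interpolation=cv2.INTER_CUBIC))
cv2.imwrite("pics/m10.png",np.hstack(L[:2]))
cv2.imwrite("pics/t10.png",t["frame"][:,:,::-1])
for h in(.114,.12,.16): print(h,proj(f,(.5304,.2556,h),True),proj(d,(.5304,.2556,h)))
```

```text
17.45 [0.44935076 0.19748114 0.25621761] [ 0.23580239 -0.35862532  0.23842632]
[397 238]
[279 161]
0.114 [396.28724548 235.93151792] [279.84770809 162.93735508]
0.12 [397.62735471 238.35354421] [279.71218754 161.0968287 ]
0.16 [407.74909666 256.81392238] [278.7865529  148.52563684]
```

View pics/m10.png

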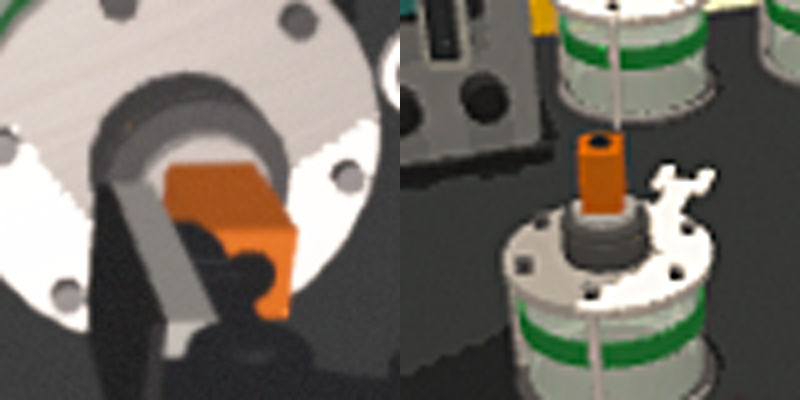

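View pics/t10.png

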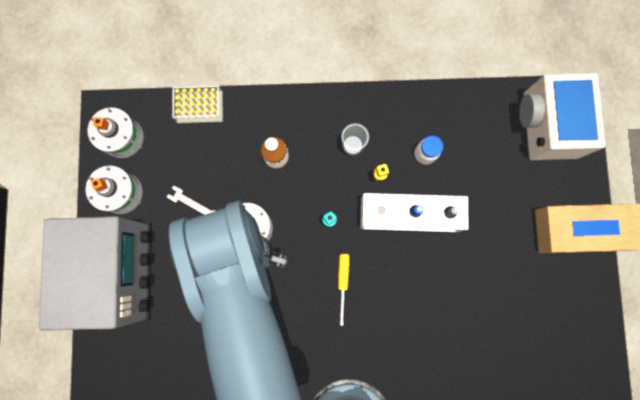

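The side view shows the orange head upright, its top at about (279,149) against a predicted (279,148.5) for a seated spindle. The bystanders are at their earlier pixels. Handing in.

```bash
python3 -c "
from station import manip
print(manip.finish_job())"
```

```text
the job is handed in; nothing more can be done
None
```

The orange spindle is threaded through the free-standing reactor's hub, seated and released, and the job was handed in at about 17.6 s with no verdict reported.

- **Angle:** the wrist camera showed the square hole at about 72° (spindle at 68.5°), so I turned the spindle 3.7° before lowering it. It went in without resistance, so I never had to turn it by feel under a press.
- **Seating:** contact came at TCP z 0.1255 m against 0.1256 m expected for a flush collar. The force read 5.7 N (about 7–8 N on the hub), well under the 40 N limit.
- **After release:** the side view shows the spindle upright with the collar on the hub. Its top is within about 1 pixel of where it should be. The arm was clear, with residual force under 0.5 N.
- **Bystanders:** the rack, probes, bottle, jar, beaker and screwdriver look unmoved in the last top view, as does the part of the spanner not hidden by the arm. I compared the pictures by eye and did not measure this.
- **Doubts:** the last wrist view was partly hidden by a finger, so the final seating check rests on the side view and the contact height. Early estimates of the hub's centre differed by about 2 mm or more. A closer wrist view of foot and hole together settled it to about 0.6 mm before I lowered the spindle.

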